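Feel which casting tubs are full and send them to the rail

ROBOT

A 7-joint arm with a two-finger parallel gripper is mounted at the origin on the work surface. World frame = base frame: x ahead of the robot, y to its left, z up, the work surface at z = 0. Lengths are in mm, angles in rad, forces in N, time in s.
With the tool pointing down it reaches from about 350 to 900 mm from the base axis. Payload 7.2 kg.
Tool frame: the origin (TCP) lies midway between the tips of the shut fingers; the grasp point (between the pads) lies 19 mm behind it; z points along the fingers, y is the direction in which the jaws open and shut (so a half turn about z gives the same grasp; the last joint's range is limited). The gripper opens to 85 mm and grips with 20 to 120 N. Pads are 22 mm wide; open, the fingers measure 114 mm over their backs; the gripper's body (76 mm by 85 mm) begins 54 mm behind the grasp point. The pads swing forward as they close: fully open they stand 13 mm farther back than shut.
Start: joints at [-1.18, 0.411, -0.013, 1.596, 0.006, 1.134, -0.082], TCP at [276.805, 560.365, 192.997] pointing down, gripper open.
Joint ranges: [-2.95, 2.95], [-0.29, 1.99], [-1.47, 1.44], [0.14, 2.54], [-1.03, 4.17], [0.13, 1.85], [-2.86, 2.86]. Speed limits (rad/s): [2.39, 2.39, 3.01, 3.01, 3.14, 3.14, 3.14].

INTERFACE

Orientations are given as a unit quaternion [x, y, z, w].
In Python, from cell import sensors, eyes, manip gives the robot as it stands.
- The arm moves only by the tool play_rows, never from a script. Its argument "commands" is one flat list of numbers, 5 for each row, row after row: the shift along the tool's x, y, z in m, then the turn about the tool's z in degrees, then the opening, from 0 (shut) to 1 (fully open). A call has 1 to 20 rows; each row is the pose to reach, as a shift and turn from the pose measured when the call began, along the tool's axes at that moment; what a row does not reach only later rows make up. A row lasts 1/12 s, in which the tool goes at most 41.7 mm and 7.16 degrees, less where a joint would pass 70% of its speed; a pose out of reach is approached as far as the arm can. A call with a gripper value outside its range is refused whole. The fingers move at their own pace and stop on an object; the grip force is fixed at half the most. Time passes only in rows, so rows that repeat a pose let the fingers close. It gives the time, the measured TCP pose, the force and the opening at its end, in the units of the state.
- sensors.observe(): the state, without advancing time (a new reading comes with each control period).
- eyes.capture(name): name is "scene" or "top" or "wrist"; returns a dict with "pixels" (384x512x3 uint8, red, green, blue), "fx", "fy", "cx", "cy" (pixels), "world_from_camera" (4x4, takes a point from camera to world coordinates). Camera axes: x right, y up, looking along -z (the intrinsics and any distortion apply to the point x, -y, -z); pixel columns grow to the right and rows downward; lengths in mm; the calibration is good to about 2 mm. A picture is of the moment at which its call begins. There is no depth.
- manip.close_job(): hands the job in, once; it reports no verdict.
The state is a dict: "t": time; "joint_pos": joint angles; "qd": joint speeds; "joint_efforts": joint torques, N m; "tool_pos": TCP position; "ee_rot": TCP orientation; "force": force on the tool from outside, world axes, zero at the start; "moment": the same for the moment, N m; "opening": finger opening in mm.
Only numpy, scipy, OpenCV 4.12 (cv2) and the standard library are available. Lean on these libraries where they do the work, as an engineer would, in place of code of your own. Each camera call takes 0.05 s, during which the arm holds its last target.

TASK

One or two of the three closed tubs still hold a metal casting: working from the robot's left to its right, raise the near end of each tub slightly by its bail handle, far edge staying on the mat, and hold it a moment to feel its weight. Slide every heavy tub gently away from the robot, without lifting it clear of the mat, until its far face is flush against the aluminium rail, and set every light one gently back down where it stood. Leave the cups, jar and brush alone, and let go of everything at the end.

Things in the scene. Friction and masses are not known exactly. Their poses are not given: they have to be found in the camera images.
- rail: Fixed aluminium stop rail, 800 mm long, 42 mm high, beyond the three tubs, with a yellow strip 155 mm deep painted on the mat along its near side. Origin on the mat at the middle of its near face; its x axis points away from the robot at right angles to that face (yaw varies), y along the rail.
- mat: Thin fixed dark rubber mat on the white tiled bench, 545 x 880 mm, 4 mm thick, under the tubs, the rail and the small cups. Origin at the centre of its underside.
- tub_1: The left tub of three alike (left as seen from the robot): closed opaque white box, green lid that does not come off, 150 mm long (its x, roughly away from the robot), 95 mm wide (its y; lid rim 101), 62 mm high. Origin at the centre of its underside. Light: 0.25 to 0.36 kg in all (holds a wax blank); heavy: 0.77 to 0.93 kg (holds a metal casting); the load sits at the middle. Its looks do not tell which.
- tub_1_mid (a point): Centre of the left tub, 31 mm above its underside; axes as the tub's. When the bail is raised the tub pivots on its far lower edge, and the grip carries about half the tub: 1.2 to 1.9 N for a light one, 3.9 to 4.9 N for a heavy one.
- front_left_1 (a point): Lower left far corner of the left tub: 75 mm ahead (x) and 47.5 mm to the left (y) of the tub's origin.
- front_right_1 (a point): Lower right far corner of the left tub: 75 mm ahead (x) and 47.5 mm to the right (-y) of the tub's origin.
- grip_1 (a point): Centre of the orange grip of the left tub's upright bail handle: bar 12 mm thick (tub's x), 50 long (y), 14 high, 100 mm above the tub's underside, wires hinged on the lid 38 mm below it, at the tub's robot end, 70 mm behind the tub's middle (145 mm from its far face). Swings 0.5 rad about the tub's y; a weak spring keeps it upright. Pressed down, it slides up to 10 mm into its hinges (1 to 3 N).
- tub_2: The middle tub of three alike (middle as seen from the robot): closed opaque white box, green lid that does not come off, 150 mm long (its x, roughly away from the robot), 95 mm wide (its y; lid rim 101), 62 mm high. Origin at the centre of its underside. Light: 0.25 to 0.36 kg in all (holds a wax blank); heavy: 0.77 to 0.93 kg (holds a metal casting); the load sits at the middle. Its looks do not tell which.
- tub_2_mid (a point): Centre of the middle tub, 31 mm above its underside; axes as the tub's. When the bail is raised the tub pivots on its far lower edge, and the grip carries about half the tub: 1.2 to 1.9 N for a light one, 3.9 to 4.9 N for a heavy one.
- front_left_2 (a point): Lower left far corner of the middle tub: 75 mm ahead (x) and 47.5 mm to the left (y) of the tub's origin.
- front_right_2 (a point): Lower right far corner of the middle tub: 75 mm ahead (x) and 47.5 mm to the right (-y) of the tub's origin.
- grip_2 (a point): Centre of the orange grip of the middle tub's upright bail handle: bar 12 mm thick (tub's x), 50 long (y), 14 high, 100 mm above the tub's underside, wires hinged on the lid 38 mm below it, at the tub's robot end, 70 mm behind the tub's middle (145 mm from its far face). Swings 0.5 rad about the tub's y; a weak spring keeps it upright. Pressed down, it slides up to 10 mm into its hinges (1 to 3 N).
- tub_3: The right tub of three alike (right as seen from the robot): closed opaque white box, green lid that does not come off, 150 mm long (its x, roughly away from the robot), 95 mm wide (its y; lid rim 101), 62 mm high. Origin at the centre of its underside. Light: 0.25 to 0.36 kg in all (holds a wax blank); heavy: 0.77 to 0.93 kg (holds a metal casting); the load sits at the middle. Its looks do not tell which.
- tub_3_mid (a point): Centre of the right tub, 31 mm above its underside; axes as the tub's. When the bail is raised the tub pivots on its far lower edge, and the grip carries about half the tub: 1.2 to 1.9 N for a light one, 3.9 to 4.9 N for a heavy one.
- front_left_3 (a point): Lower left far corner of the right tub: 75 mm ahead (x) and 47.5 mm to the left (y) of the tub's origin.
- front_right_3 (a point): Lower right far corner of the right tub: 75 mm ahead (x) and 47.5 mm to the right (-y) of the tub's origin.
- grip_3 (a point): Centre of the orange grip of the right tub's upright bail handle: bar 12 mm thick (tub's x), 50 long (y), 14 high, 100 mm above the tub's underside, wires hinged on the lid 38 mm below it, at the tub's robot end, 70 mm behind the tub's middle (145 mm from its far face). Swings 0.5 rad about the tub's y; a weak spring keeps it upright. Pressed down, it slides up to 10 mm into its hinges (1 to 3 N).
- cup_a: Small brass mould cup, 44 mm across, 40 mm high, between the left and middle tubs. Bystander. Origin at its underside.
- cup_b: Small clear mould cup, 44 mm across, 40 mm high, between the middle and right tubs. Bystander. Origin at its underside.
- cup_c: Brass mould cup, 64 mm across, 51 mm high, out on the left. Bystander. Origin at its underside.
- cup_d: Clear mould cup, 64 mm across, 51 mm high, out on the right. Bystander. Origin at its underside.
- jar: Yellow jar with a red cap, 64 mm across, 90 mm high, out on the left. Bystander. Origin at its underside.
- brush: Hand brush lying on the right of the mat. Bystander. Origin at its underside.
Mind the look-alikes: they are no part of the job. Leave any purple look-alike of the tub_3 alone.

How it is judged (in metres and radians):
On the way, in this order (a step that is already met when the one before it is completed fails the run):
1. the near end of the left tub is raised a little by the gripper (tilt 0.03 to 0.2 rad) while its far edge stays on the mat, for 0.3 s (angle between tub_1's own z axis and vertical between 0.03 and 0.2 rad and contact force between tub_1 and mat above 0.2 N and contact force between the fingers and tub_1 above 0.5 N), for 0.3 s.
2. the near end of the middle tub is raised a little by the gripper (tilt 0.03 to 0.2 rad) while its far edge stays on the mat, for 0.3 s (angle between tub_2's own z axis and vertical between 0.03 and 0.2 rad and contact force between tub_2 and mat above 0.2 N and contact force between the fingers and tub_2 above 0.5 N), for 0.3 s.
3. the near end of the right tub is raised a little by the gripper (tilt 0.03 to 0.2 rad) while its far edge stays on the mat, for 0.3 s (angle between tub_3's own z axis and vertical between 0.03 and 0.2 rad and contact force between tub_3 and mat above 0.2 N and contact force between the fingers and tub_3 above 0.5 N), for 0.3 s.
At the end, for the whole second after the job is handed in: Every heavy tub (load on the mat over 5 N) stands with both lower far corners within 5 mm of the rail's near face and its middle within 360 mm of the rail's middle along it; every light tub (under 5 N) stands within 30 mm of its start; all three flat on the mat (tilt under 0.03 rad) and at rest (((x of each of front_left_1, front_right_1 in the frame of rail above -0.005 m and x of tub_1_mid in the frame of rail below -0.05 m and y of tub_1_mid in the frame of rail between -0.36 and 0.36 m and contact force between tub_1 and mat above 5 N) or (distance of tub_1_mid from where it was at the start of the episode below 0.03 m and contact force between tub_1 and mat below 5 N)) and angle between each of tub_1, tub_2, tub_3's own z axis and vertical below 0.03 rad and linear speed of each of tub_1, tub_2, tub_3 below 0.02 m/s and ((x of each of front_left_2, front_right_2 in the frame of rail above -0.005 m and x of tub_2_mid in the frame of rail below -0.05 m and y of tub_2_mid in the frame of rail between -0.36 and 0.36 m and contact force between tub_2 and mat above 5 N) or (distance of tub_2_mid from where it was at the start of the episode below 0.03 m and contact force between tub_2 and mat below 5 N)) and ((x of each of front_left_3, front_right_3 in the frame of rail above -0.005 m and x of tub_3_mid in the frame of rail below -0.05 m and y of tub_3_mid in the frame of rail between -0.36 and 0.36 m and contact force between tub_3 and mat above 5 N) or (distance of tub_3_mid from where it was at the start of the episode below 0.03 m and contact force between tub_3 and mat below 5 N))); the robot touches nothing.
It fails at once if a tub is tipped more than 0.25 rad (angle between any of tub_1, tub_2, tub_3's own z axis and vertical above 0.25 rad).
It fails at once if a tub is lifted clear of the mat (far edge more than 12 mm up) (height (world z) of any of front_left_1, front_left_2, front_left_3 above 0.016 m).
It fails at once if a tub is rammed into the rail (over 25 N) (contact force between any of tub_1, tub_2, tub_3 and rail above 25 N).
It fails at once if a tub is pressed or dropped hard on the mat (over 30 N) (contact force between any of tub_1, tub_2, tub_3 and mat above 30 N).
It fails at once if a cup, the jar or the brush is moved more than 15 mm (distance of any of cup_a, cup_b, cup_c, cup_d, jar, brush from where it was at the start of the episode above 0.015 m).
It also fails if it takes over 72 s, if anything falls off the work surface, if the arm or the gripper's body presses on something with over 40 N, if the wrist force passes 120 N, or if a joint passes its speed limit or range.

## Working session

There is one attempt and no reset: what is moved stays moved. The work goes in short steps, Python scripts to look and compute and a tool call to move; the robot and the scene stay as the last step left them, time stands still between calls to the robot, and variables do not carry over. Pictures are saved under pics/ and viewed, and the job is handed in when it is done.

Besides the shell and the picture viewer there is one more tool, called after "Emit:" as a command line: name --argument value ..., lists and objects as JSON in quotes. play_rows: Moves the arm, as the interface text tells. Its arguments: {"type":"object","properties":{"commands":{"type":"array"}},"required":["commands"]}

```bash
ls; mkdir -p pics; python3 - <<'E'
from cell import sensors, eyes, manip
import cv2,numpy as np
print(sensors.observe())
for n in ["scene","top","wrist"]:
    c=eyes.capture(n); cv2.imwrite(f"pics/{n}0.png",c["pixels"][:,:,::-1]); np.savez(f"{n}0.npz",**c)
    print(n,{k:(v if k!="pixels" else 0) for k,v in c.items()})
E
```

```text
pics
{'t': 0.0, 'joint_pos': array([-1.18019104,  0.41188342, -0.01272084,  1.59704296,  0.00561488,
        1.13432926, -0.08221974]), 'qd': array([-3.17259236e-04,  1.68762338e-05,  1.47790739e-03, -4.18400455e-04,
       -2.67530656e-04,  2.50974119e-04,  3.60247412e-03]), 'joint_efforts': array([-8.96928195e-04, -6.00642514e+01,  6.81447051e-01, -2.99423575e+01,
        1.36991477e-02,  1.09069960e-02, -9.72217634e-06]), 'tool_pos': array([276.58921024, 559.83503314, 192.16380812]), 'ee_rot': array([ 2.27386392e-01,  9.73804275e-01, -8.04239173e-04, -1.23207424e-04]), 'force': array([-0.58119437,  0.91135557, -0.01047224]), 'moment': array([ 0.0657677 ,  0.04882932, -0.00513272]), 'opening': 85.41367074719403}
scene {'pixels': 0, 'fx': 480.6825657380366, 'fy': 480.6825657380366, 'cx': 252.5076179526339, 'cy': 191.9378751824949, 'world_from_camera': array([[-3.89081295e-01, -4.76906839e-01,  7.88146949e-01,
         1.69544469e+03],
       [ 9.21119801e-01, -2.12936586e-01,  3.25877771e-01,
         4.74982957e+02],
       [ 1.24119826e-02,  8.52770707e-01,  5.22137975e-01,
      
[... 376 characters left out ...]
1.57139403e-02,
        -6.41469791e+00],
       [ 1.27465191e-02,  1.18373076e-01,  9.92887376e-01,
         1.25083427e+03],
       [ 0.00000000e+00,  0.00000000e+00,  0.00000000e+00,
         1.00000000e+00]])}
wrist {'pixels': 0, 'fx': 317.96597644881433, 'fy': 317.96597644881433, 'cx': 253.31991657157243, 'cy': 197.27366559610377, 'world_from_camera': array([[ 4.43748978e-01, -8.65403724e-01, -2.32729969e-01,
         2.18126413e+02],
       [ 8.96147235e-01,  4.27756371e-01,  1.18087339e-01,
         5.87905072e+02],
       [-2.64149575e-03, -2.60961454e-01,  9.65345608e-01,
         3.74544219e+02],
       [ 0.00000000e+00,  0.00000000e+00,  0.00000000e+00,
         1.00000000e+00]])}
```

View pics/top0.png

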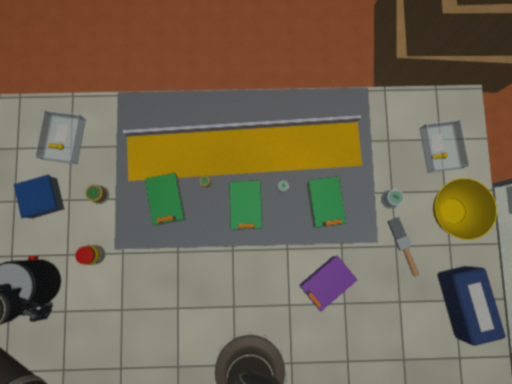

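View pics/scene0.png

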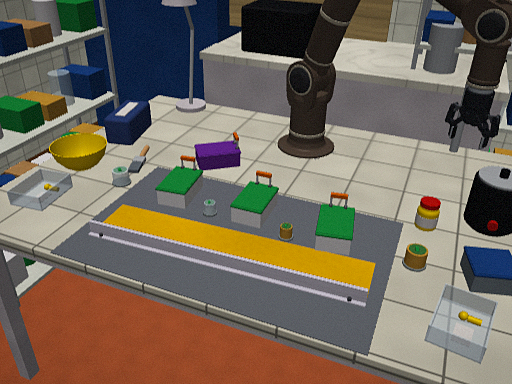

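Top view: the green tubs are at about (164,199), (246,205) and (327,202) px. Their orange grips are on the robot side, and the rail line runs (125,131)-(360,118). The purple look-alike is at (328,283). Next I measure them.

```bash
cat > h.py <<'E'
import numpy as np,cv2
def ray(c,uv,z):
    M=c["world_from_camera"];uv=np.atleast_2d(uv).astype(float)
    d=np.c_[(uv[:,0]-c["cx"])/c["fx"],-(uv[:,1]-c["cy"])/c["fy"],-np.ones(len(uv))]@M[:3,:3].T
    o=M[:3,3]; return o+d*((z-o[2])/d[:,2])[:,None]
def proj(c,P):
    M=c["world_from_camera"];q=(np.atleast_2d(P)-M[:3,3])@M[:3,:3]
    return np.c_[c["cx"]+c["fx"]*q[:,0]/-q[:,2],c["cy"]-c["fy"]*q[:,1]/-q[:,2]]
def tri(c1,u1,c2,u2):
    a=[];
    o1=c1["world_from_camera"][:3,3];o2=c2["world_from_camera"][:3,3]
    d1=ray(c1,u1,0)[0]-o1;d2=ray(c2,u2,0)[0]-o2
    s=np.linalg.lstsq(np.c_[d1,-d2],o2-o1,rcond=None)[0]
    p,q=o1+s[0]*d1,o2+s[1]*d2
    return (p+q)/2,np.linalg.norm(p-q)
def mask(c,lo,hi):
    return cv2.inRange(cv2.cvtColor(c["pixels"],cv2.COLOR_RGB2HSV),lo,hi)
G=((45,90,40),(80,255,255));O=((4,130,120),(17,255,255));Y=((18,150,80),(30,255,255))
def blobs(m,amin):
    n,l,s,ce=cv2.connectedComponentsWithStats(m)
    return [(ce[i],s[i],(l==i)) for i in range(1,n) if s[i][4]>=amin]
E
python3 - <<'E'
from h import *
c=dict(np.load("top0.npz"));s=dict(np.load("scene0.npz"))
print("green")
for ce,st,l in blobs(mask(c,*G),300):
    cn=max(cv2.findContours(l.astype(np.uint8),0,2)[0],key=cv2.contourArea)
    w=ray(c,cn[:,0],66)[:,:2].astype(np.float32)
    r=cv2.minAreaRect(w);print(ce.round(1),np.round(r[0],1),np.round(r[1],1),round(r[2],2))
print("orange top")
ot=blobs(mask(c,*O),15); os_=blobs(mask(s,*O),15)
for ce,st,l in ot:
    vs,us=np.nonzero(l);w=ray(c,np.c_[us,vs],106)[:,:2].astype(np.float32);r=cv2.minAreaRect(w)
    print(ce.round(1),st[4],np.round(r[0],1),np.round(r[1],1),round(r[2],1))
print("orange scene")
for ce,st,l in os_: print(ce.round(1),st[4],ray(s,ce,104)[0].round(0))
for a,_,_ in ot:
  for b,_,_ in os_:
    p,e=tri(c,a,s,b)
    if e<12: print(a.round(),b.round(),p.round(1),round(e,1))
print("yellow")
for ce,st,l in blobs(mask(c,*Y),1000):
    cn=max(cv2.findContours(l.astype(np.uint8),0,2)[0],key=cv2.contourArea)
    w=ray(c,cn[:,0],4)[:,:2].astype(np.float32);r=cv2.minAreaRect(w)
    print(ce,np.round(r[0],1),np.round(r[1],1),r[2],np.round(cv2.boxPoints(r),1).tolist())
    # far/near edges line fits
    vs,us=np.nonzero(l)
    for nm,f in (("far",np.min),("near",np.max)):
        P=np.array([[u,f(vs[us==u])+(-.5 if nm=="far" else .5)] for u in range(135,355)])
        W=ray(c,P,4)[:,:2]; vx,vy,x,y=cv2.fitLine(W.astype(np.float32),cv2.DIST_HUBER,0,.01,.01).ravel()
        print(nm,vx,vy,x,y,"x at y=0",x-y*vx/vy, "slope",vx/vy)
img=cv2.resize(c["pixels"][80:260,100:400,::-1],None,fx=2.6,fy=2.6,interpolation=cv2.INTER_CUBIC);cv2.imwrite("pics/topz.png",img)
E
```

```text
green
[163.8 196.8] [555.5 262.1] [153.1 100.4] 10.02
[326.2 200.2] [ 533.5 -260.6] [153.3 100.4] 6.1
[245.2 203.4] [528.6   0.8] [ 99.4 155. ] 88.95
orange top
[206.3  47.5] 28161 [1059.4  172.3] [ 314.3 1219.7] 0.0
[53.  11.8] 62 [1176.6  614.9] [39.9 28.2] 89.0
[17.9 42.9] 78 [1070.8  725.9] [35.6 35.1] 11.6
[499.2 134.2] 1814 [ 731.5 -824.9] [301.8  92.8] 0.1
[164.5 218.4] 49 [488.1 251.1] [ 9.1 46.8] 10.0
[332.9 222.1] 45 [ 463.7 -268.9] [ 9.2 44.6] 6.6
[245.8 225.5] 46 [4.599e+02 4.000e-01] [43.2  9.2] 88.6
[314.2 299.4] 50 [ 231.8 -199.9] [44.6  9.4] 37.2
orange scene
[27.9 23.2] 172 [ -815. -2221.   104.]
[235.3 134.7] 22 [ 232. -202.  104.]
[144.1 150.3] 42 [ 476. -433.  104.]
[187.3 157. ] 33 [ 459. -274.  104.]
[ 20.6 167.7] 236 [ 741. -719.  104.]
[263.5 172.7] 39 [455.  -2. 104.]
[339.2 194. ] 49 [483. 250. 104.]
[149.3 343.3] 23560 [1177.   48.  104.]
[206.  47.] [235. 135.] [863.5  86.  423.7] 8.0
[164. 218.] [339. 194.] [487.9 251.  107.2] 0.2
[333. 222.] [187. 157.] [ 464.1 -269.6  107.1] 2.1
[333. 222.] [149. 343.] [ 517.8 -489.3 -837.5] 8.7
[246. 226.] [263. 173.] 
[... 401 characters left out ...]
99918646 647.9307 -42.936607 x at y=0 646.19775 slope -0.040361084
[465.06088126 208.63336697] [ 504.3 -746.3] [206.  208.2] 41.98717498779297 [[358.1000061035156, -737.7999877929688], [497.3999938964844, -892.5999755859375], [650.5, -754.7000122070312], [511.20001220703125, -600.0]]Traceback (most recent call last):
  File "<stdin>", line 27, in <module>
    return _wrapreduction(a, np.minimum, 'min', axis, None, out,
                          keepdims=keepdims, initial=initial, where=where)
    return ufunc.reduce(obj, axis, dtype, out, **passkwargs)
           ~~~~~~~~~~~~^^^^^^^^^^^^^^^^^^^^^^^^^^^^^^^^^^^^^
ValueError: zero-size array to reduction operation minimum which has no identity
```

```bash
cat > g.py <<'E'
import numpy as np,sys
from cell import sensors
from scipy.spatial.transform import Rotation as R
def goal(x,y,z,yaw):
    s=sensors.observe();r=R.from_quat(s["ee_rot"]).as_matrix()
    d=r.T@(np.array([x,y,z])-s["tool_pos"])
    cur=np.degrees(np.arctan2(r[1,1],r[0,1])); t=(cur-yaw+90)%180-90
    print("t",round(s["t"],2),"tcp",s["tool_pos"].round(1),"jaw yaw",round(cur,1),"toolz",r[:,2].round(3),"F",s["force"].round(2),"op",round(s["opening"],1))
    print("shift m",(d/1000).round(4),"turn",round(t,1))
if len(sys.argv)>4: goal(*map(float,sys.argv[1:5]))
E
python3 g.py 487.5 250.8 190 10
```

```text
t 0.15 tcp [276.6 560.  192.3] jaw yaw 63.7 toolz [-0.001 -0.001 -1.   ] F [-0.96 -0.99 -0.84] op 85.1
shift m [-0.326  -0.1838  0.0026] turn 53.7
```

Emit:
play_rows --commands '[-0.033, -0.018, 0, 5.4, 0.5, -0.065, -0.037, 0, 10.7, 0.5, -0.098, -0.055, 0, 16.1, 0.5, -0.13, -0.074, 0, 21.5, 0.5, -0.163, -0.092, 0, 26.9, 0.5, -0.196, -0.11, 0, 32.2, 0.5, -0.228, -0.129, 0, 37.6, 0.5, -0.261, -0.147, 0, 43.0, 0.5, -0.293, -0.165, 0, 48.3, 0.5, -0.315, -0.178, 0, 52, 0.5, -0.326, -0.184, 0.003, 53.7, 0.5, -0.326, -0.184, 0.003, 53.7, 0.5, -0.326, -0.184, 0.003, 53.7, 0.5]'

```text
t: 1.23
tool_pos: [486.9, 251.1, 189.1]
ee_rot: [0.642, 0.766, -0.001, -0.0]
force: [-0.1, 0.2, -0.1]
opening: 42.3
```

```bash
python3 g.py 487.5 250.8 85 10; python3 - <<'E'
from h import *
from cell import eyes
c=eyes.capture("wrist");cv2.imwrite("pics/w1.png",c["pixels"][:,:,::-1])
for ce,st,l in blobs(mask(c,*O),60):
    vs,us=np.nonzero(l);r=cv2.minAreaRect(ray(c,np.c_[us,vs],107)[:,:2].astype(np.float32));print(ce.round(),st[4],ray(c,ce,107)[0].round(1),np.round(r[0],1),np.round(r[1],1),round(r[2],1))
E
```

```text
t 1.23 tcp [486.9 251.1 189.1] jaw yaw 10.1 toolz [-0.002 -0.001 -1.   ] F [-0.05  0.2  -0.1 ] op 42.3
shift m [-0.0004  0.0007  0.1041] turn 0.1
[256. 192.] 724 [489.6 248.5 107. ] [489.7 247.9] [10.5 48.7] 10.0
```

View pics/w1.png

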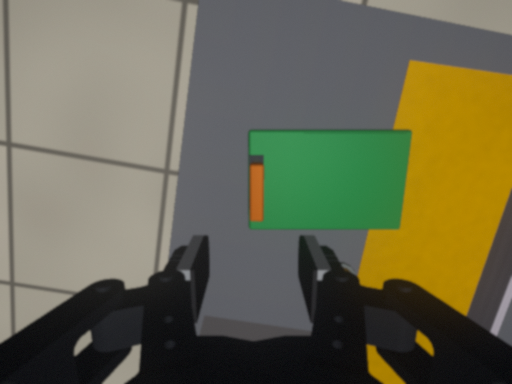

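The wrist view shows the orange bar at about (256,192) px, lined up with the jaws. It measures (489.7, 248), within 3 mm of the top view. Descending now.

Emit:
play_rows --commands '[-0.001, 0.001, 0.02, 0, 0.5, -0.002, 0.001, 0.045, 0, 0.5, -0.002, 0.001, 0.07, 0, 0.5, -0.002, 0.001, 0.09, 0, 0.5, -0.002, 0.001, 0.1, 0, 0.5, -0.002, 0.001, 0.104, 0, 0.5, -0.002, 0.001, 0.104, 0, 0.5, -0.002, 0.001, 0.104, 0, 0.5]'

```text
t: 1.95
tool_pos: [487.8, 251.3, 86.1]
ee_rot: [0.641, 0.768, -0.0, -0.0]
force: [0.8, 0.3, -0.4]
opening: 42.6
```

```bash
cat > f.py <<'E'
from cell import sensors,eyes
import numpy as np
F=[]
for i in range(8):
    eyes.capture("wrist"); F.append(sensors.observe()["force"])
F=np.array(F);print("meanF",F.mean(0).round(2),"sd",F.std(0).round(2), sensors.observe()["t"], sensors.observe()["tool_pos"].round(1))
E
python3 f.py
```

```text
meanF [-0.29  0.06  0.11] sd [0.55 0.45 0.55] 2.35 [487.8 250.4  85.6]
```

Emit:
play_rows --commands '[0, 0, 0, 0, 0.3, 0, 0, 0, 0, 0.2, 0, 0, 0, 0, 0.1, 0, 0, 0, 0, 0, 0, 0, 0, 0, 0, 0, 0, 0, 0, 0, 0, 0, 0, 0, 0, 0, 0, 0, 0, 0]'

```text
t: 3.02
tool_pos: [487.7, 250.4, 85.6]
ee_rot: [0.642, 0.767, -0.0, -0.0]
force: [0.0, -0.3, 0.3]
opening: -0.3
```

```bash
python3 f.py;python3 g.py 492 250 97 10; python3 -c "
from cell import eyes
import cv2
for n in ['wrist','scene']: cv2.imwrite('pics/%s2.png'%n,eyes.capture(n)['pixels'][:,:,::-1])"
```

```text
meanF [-0.49 -0.28 -0.  ] sd [0.38 0.31 0.26] 3.4167 [487.7 250.4  85.7]
t 3.42 tcp [487.7 250.4  85.7] jaw yaw 10.2 toolz [-0.001 -0.    -1.   ] F [-1.09  0.21  0.06] op 0.1
shift m [-0.0012  0.0041 -0.0113] turn 0.2
```

View pics/wrist2.png

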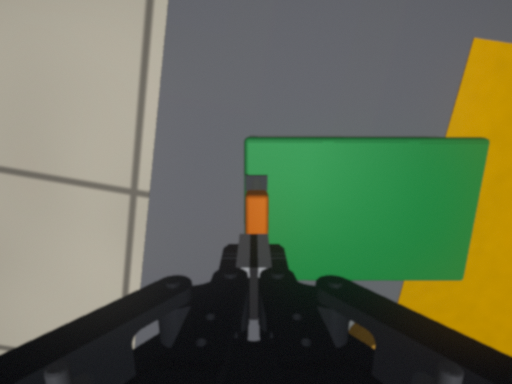

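View pics/scene2.png

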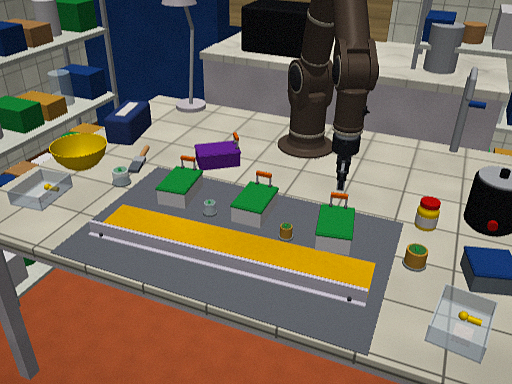

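```bash
python3 - <<'E'
from h import *
from cell import eyes,sensors
p=sensors.observe()["tool_pos"]
for n in ["wrist","scene"]:
    c=eyes.capture(n); print(n,proj(c,[p,p+[0,0,19],[489,250,104],[489,250,66]]).round(1).tolist())
    if n=="scene": cv2.imwrite("pics/s3.png",cv2.resize(c["pixels"][130:270,270:420,::-1],None,fx=4,fy=4,interpolation=2))
    else: cv2.imwrite("pics/w3.png",cv2.resize(c["pixels"][150:384,150:360,::-1],None,fx=2.5,fy=2.5,interpolation=2))
    for ce,st,l in blobs(mask(c,*O),15): print(ce.round(1),st)
E
```

```text
wrist [[253.3, 221.0], [253.3, 232.6], [255.4, 233.3], [255.1, 212.1]]
[256.4 214.1] [246 195  22  39 843]
scene [[338.3, 200.2], [338.9, 194.7], [338.7, 195.1], [337.3, 205.9]]
[27.8 23.2] [  8  19  41  10 172]
[474.8  23.8] [464  22  22   5  75]
[235.4 135.2] [233 132   6   9  25]
[144.1 150.2] [140 146   9  10  41]
[187.2 157. ] [180 155  15   5  34]
[ 20.6 167.8] [  5 161  33  15 240]
[263.5 172.7] [256 171  16   5  39]
[339.2 194. ] [331 192  17   5  49]
[149.3 343.2] [    0   268   399   116 23562]
```

View pics/s3.png

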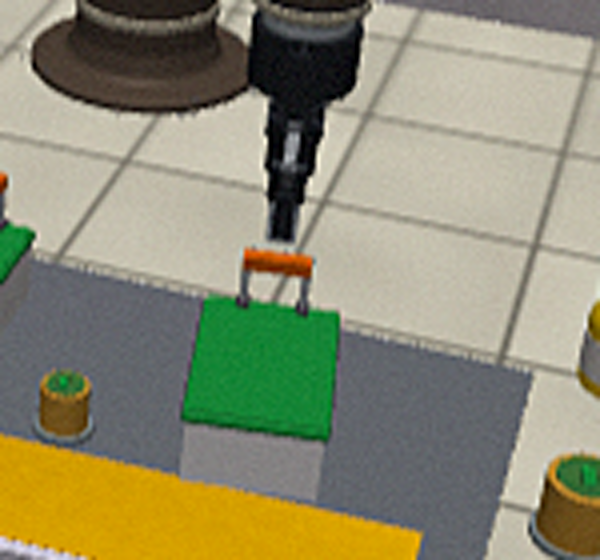

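View pics/w3.png

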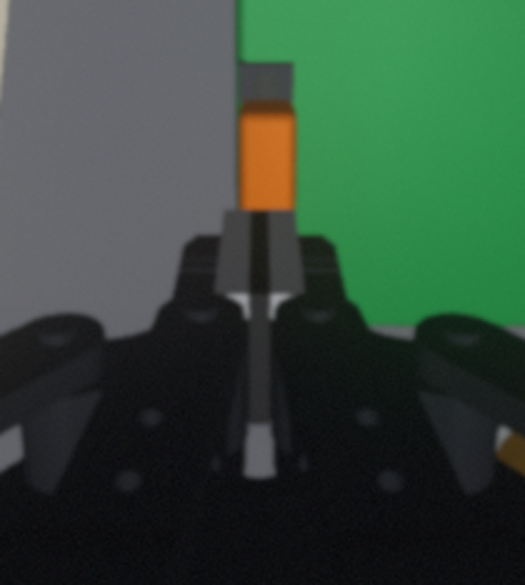

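The fingers closed on nothing. In the scene view their tips sit at about (341,190) px, above the bar at (339,194), while the reported TCP projects to (338,200). The real tips therefore look about 30 mm higher than reported. I'll open and look again before going lower.

Emit:
play_rows --commands '[0, 0, 0, 0, 0.5, 0, 0, 0, 0, 0.5, 0, 0, 0, 0, 0.5, 0, 0, 0, 0, 0.5, 0, 0, 0, 0, 0.5]'

```text
t: 4.03
tool_pos: [487.8, 250.4, 85.6]
ee_rot: [0.642, 0.767, -0.0, -0.0]
force: [0.4, -0.2, -0.8]
opening: 42.7
```

```bash
cat > look.py <<'E'
import sys
from h import *
from cell import eyes,sensors
k=sys.argv[1];p=sensors.observe()["tool_pos"]
c=eyes.capture("scene");w=eyes.capture("wrist")
u,v=proj(c,p)[0].astype(int);print("tcp scene",u,v,"tip at crop",75*4,75*4)
a=c["pixels"][max(v-75,0):v+75,max(u-50,0):u+50,::-1];a=cv2.resize(a,None,fx=4,fy=4,interpolation=2)
b=cv2.resize(w["pixels"][:,128:384,::-1],None,fx=1.5,fy=1.5)
H=max(a.shape[0],b.shape[0]);f=lambda i:np.vstack([i,np.zeros((H-i.shape[0],i.shape[1],3),np.uint8)])
cv2.imwrite(f"pics/{k}.png",np.hstack([f(a),f(b)]))
E
python3 look.py l4; python3 g.py 488.5 249.5 70 10
```

```text
tcp scene 338 200 tip at crop 300 300
t 4.13 tcp [487.7 250.4  85.6] jaw yaw 10.2 toolz [-0.001 -0.    -1.   ] F [-0.59 -0.27 -0.38] op 42.9
shift m [-0.001   0.0006  0.0156] turn 0.2
```

View pics/l4.png

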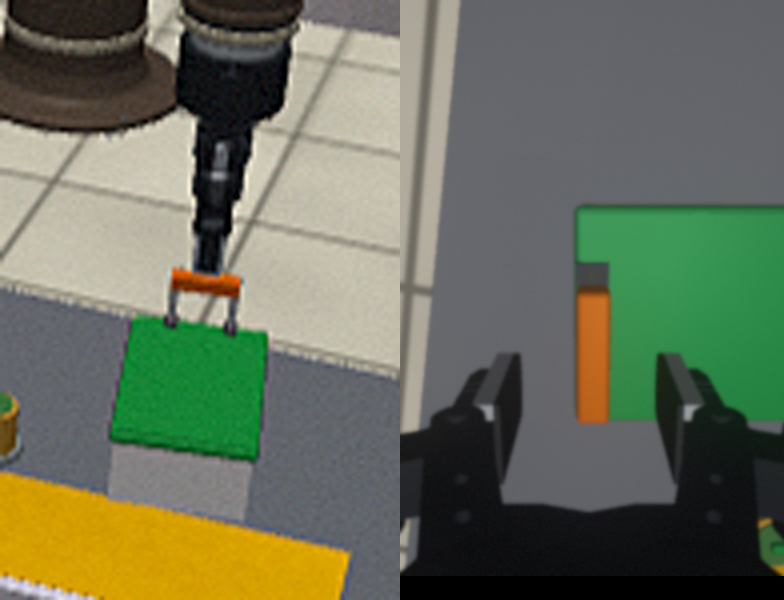

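The open fingers also end above the bar: the tip gap is about 90 px for 42.7 mm, which puts the tips at roughly z 115. I'll descend 15 mm more and check force and view.

Emit:
play_rows --commands '[-0.001, 0.0006, 0.005, 0, 0.5, -0.001, 0.0006, 0.01, 0, 0.5, -0.001, 0.0006, 0.015, 0, 0.5, -0.001, 0.0006, 0.015, 0, 0.5, -0.001, 0.0006, 0.015, 0, 0.5]'

```text
t: 4.55
tool_pos: [488.2, 249.3, 70.0]
ee_rot: [0.642, 0.767, -0.001, -0.0]
force: [-0.6, -0.2, -0.4]
opening: 42.7
```

```bash
python3 look.py l5; python3 g.py 488.5 249.5 60 10
```

```text
tcp scene 337 204 tip at crop 300 300
t 4.65 tcp [488.6 249.5  70.6] jaw yaw 10.2 toolz [-0.001 -0.    -1.   ] F [-0.02 -0.01 -0.26] op 42.5
shift m [-0.     -0.0001  0.0106] turn 0.2
```

View pics/l5.png

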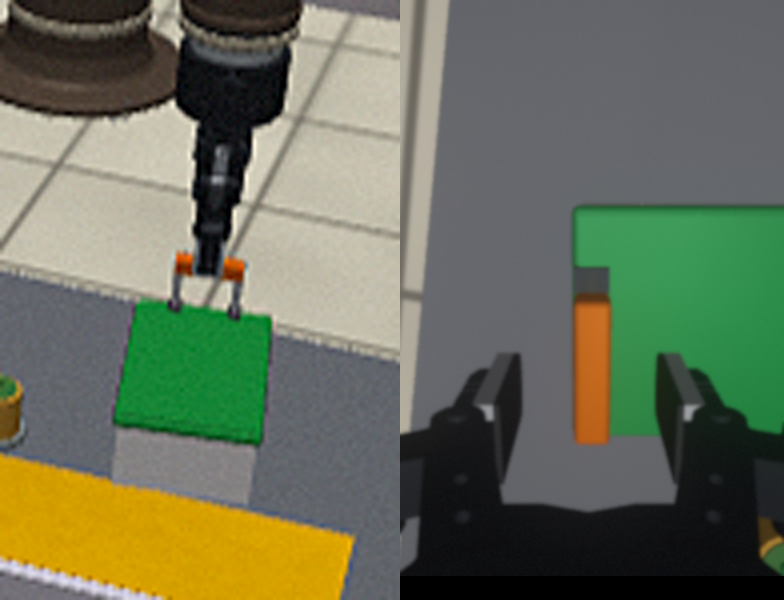

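The finger now covers the bar's middle in the scene view, with its tip just at the bar's lower edge. I'll go 10 mm lower and close.

Emit:
play_rows --commands '[0, 0, 0.004, 0, 0.5, 0, 0, 0.008, 0, 0.5, 0, 0, 0.01, 0, 0.5, 0, 0, 0.01, 0, 0.5, 0, 0, 0.01, 0, 0.3, 0, 0, 0.01, 0, 0.15, 0, 0, 0.01, 0, 0, 0, 0, 0.01, 0, 0, 0, 0, 0.01, 0, 0, 0, 0, 0.01, 0, 0, 0, 0, 0.01, 0, 0]'

```text
t: 5.57
tool_pos: [488.9, 249.6, 60.8]
ee_rot: [0.642, 0.767, -0.0, -0.0]
force: [1.2, 0.1, 0.2]
opening: 10.2
```

```bash
python3 look.py l6; python3 f.py;  python3 g.py 493.5 250.4 72 10
```

```text
tcp scene 337 207 tip at crop 300 300
meanF [2.16 0.35 1.16] sd [0.44 0.38 0.55] 6.0667 [488.8 249.6  60.6]
t 6.07 tcp [488.8 249.6  60.6] jaw yaw 10.2 toolz [-0.001 -0.    -1.   ] F [ 2.4  -0.4   1.22] op 9.8
shift m [-0.0001  0.0048 -0.0114] turn 0.2
```

View pics/l6.png

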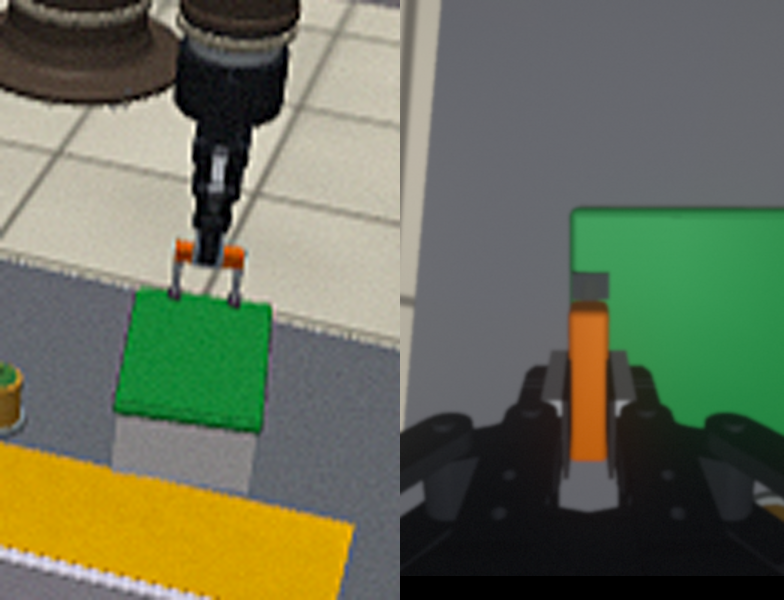

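The bar is held (opening 10 mm). Raising it 12 mm now.

Emit:
play_rows --commands '[0, 0.0005, -0.0015, 0, 0, 0, 0.001, -0.003, 0, 0, 0, 0.002, -0.005, 0, 0, 0, 0.003, -0.007, 0, 0, 0, 0.004, -0.009, 0, 0, 0, 0.0045, -0.011, 0, 0, 0, 0.005, -0.013, 0, 0, 0, 0.005, -0.013, 0, 0, 0, 0.005, -0.013, 0, 0, 0, 0.005, -0.013, 0, 0]'

```text
t: 6.9
tool_pos: [493.8, 250.5, 73.7]
ee_rot: [0.642, 0.767, -0.0, -0.0]
force: [1.5, -0.9, -5.3]
opening: 10.0
```

```bash
python3 f.py;python3 look.py l7;   python3 g.py 488.8 249.6 61 10
```

```text
meanF [ 1.   -0.15 -4.96] sd [0.46 0.51 0.59] 7.3 [493.7 250.5  73.6]
tcp scene 337 204 tip at crop 300 300
t 7.4 tcp [493.7 250.5  73.7] jaw yaw 10.2 toolz [-0.001 -0.    -1.   ] F [ 2.07 -0.38 -5.72] op 9.9
shift m [-0.     -0.005   0.0127] turn 0.2
```

View pics/l7.png

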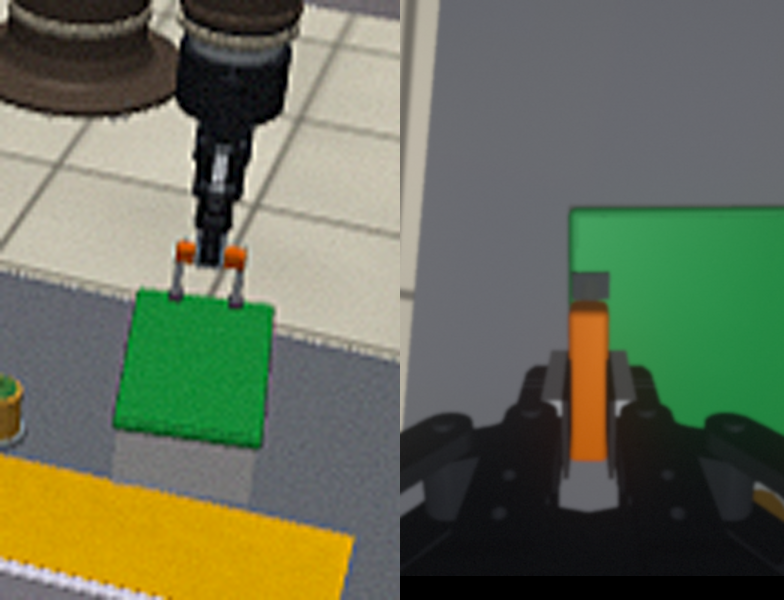

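With the tub raised, Fz reads about -5.0 N against +0.1 to +1.2 N before, so tub 1 is heavy. I'll lower it, then slide it.

Emit:
play_rows --commands '[0, -0.0005, 0.002, 0, 0, 0, -0.0015, 0.004, 0, 0, 0, -0.0025, 0.006, 0, 0, 0, -0.0035, 0.008, 0, 0, 0, -0.0045, 0.01, 0, 0, 0, -0.005, 0.0115, 0, 0, 0, -0.005, 0.0125, 0, 0, 0, -0.005, 0.0125, 0, 0, 0, -0.005, 0.0125, 0, 0]'

```text
t: 8.15
tool_pos: [488.3, 249.5, 61.0]
ee_rot: [0.642, 0.767, -0.001, -0.0]
force: [-2.9, -0.6, -2.2]
opening: 9.8
```

```bash
python3 g.py 633 255.3 61 2.45
```

```text
t 8.15 tcp [488.3 249.5  61. ] jaw yaw 10.2 toolz [-0.002 -0.001 -1.   ] F [-2.89 -0.62 -2.19] op 9.8
shift m [-0.0199  0.1435 -0.0002] turn 7.7
```

Emit:
play_rows --commands '[-0.001, 0.004, 0, 0.2, 0, -0.002, 0.012, 0, 0.6, 0, -0.003, 0.02, 0, 1.1, 0, -0.004, 0.029, 0, 1.5, 0, -0.005, 0.038, 0, 2.0, 0, -0.006, 0.047, 0, 2.5, 0, -0.008, 0.056, 0, 3.0, 0, -0.009, 0.065, 0, 3.5, 0, -0.01, 0.074, 0, 4.0, 0, -0.0115, 0.083, 0, 4.5, 0, -0.013, 0.092, 0, 5.0, 0, -0.014, 0.101, 0, 5.5, 0, -0.015, 0.11, 0, 6.0, 0, -0.0165, 0.119, 0, 6.4, 0, -0.018, 0.128, 0, 6.9, 0, -0.019, 0.135, 0, 7.3, 0, -0.0195, 0.14, 0, 7.6, 0, -0.02, 0.143, 0, 7.7, 0, -0.02, 0.143, 0, 7.7, 0, -0.02, 0.143, 0, 7.7, 0]'

```text
t: 9.82
tool_pos: [633.5, 254.9, 61.0]
ee_rot: [0.692, 0.722, -0.0, 0.0]
force: [-0.8, -0.5, -2.0]
opening: 10.1
```

```bash
cat > meas.py <<'E'
from h import *
from cell import eyes
import sys
c=eyes.capture("top");cv2.imwrite(f"pics/{sys.argv[1]}.png",c["pixels"][60:280,90:410,::-1].repeat(2,0).repeat(2,1))
for ce,st,l in blobs(mask(c,*G),150):
    cn=max(cv2.findContours(l.astype(np.uint8),0,2)[0],key=cv2.contourArea)
    w=ray(c,cn[:,0],66)[:,:2].astype(np.float32)
    r=cv2.minAreaRect(w);b=cv2.boxPoints(r);b=b[np.argsort(-b[:,0])][:2]
    print(np.round(r[0],1),np.round(r[1],1),round(r[2],2),"far corners",b.round(1).tolist(),"gap",(801-.0425*b[:,1]-b[:,0]).round(1))
E
python3 meas.py t8; python3 g.py 645 255.8 61 2.45; python3 look.py l8
```

```text
[702.2 253.5] [153.7  90.4] 2.5 far corners [[780.9000244140625, 211.6999969482422], [777.0, 302.0]] gap [11.1 11.2]
[ 533.5 -260.6] [153.3 100.4] 6.1 far corners [[615.0, -302.3999938964844], [604.2999877929688, -202.60000610351562]] gap [198.8 205.3]
[529.3   1.6] [154.5  99.5] 0.42 far corners [[606.9000244140625, -47.5], [606.2000122070312, 52.0]] gap [196.1 192.6]
t 9.87 tcp [633.4 255.   61. ] jaw yaw 2.5 toolz [ 0. -0. -1.] F [ 0.21 -0.52 -0.85] op 10.2
shift m [0.0003 0.0116 0.    ] turn 0.0
tcp scene 325 234 tip at crop 300 300
```

View pics/t8.png

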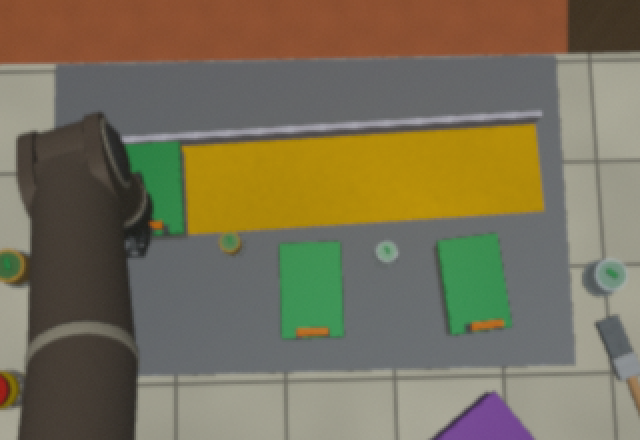

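View pics/l8.png

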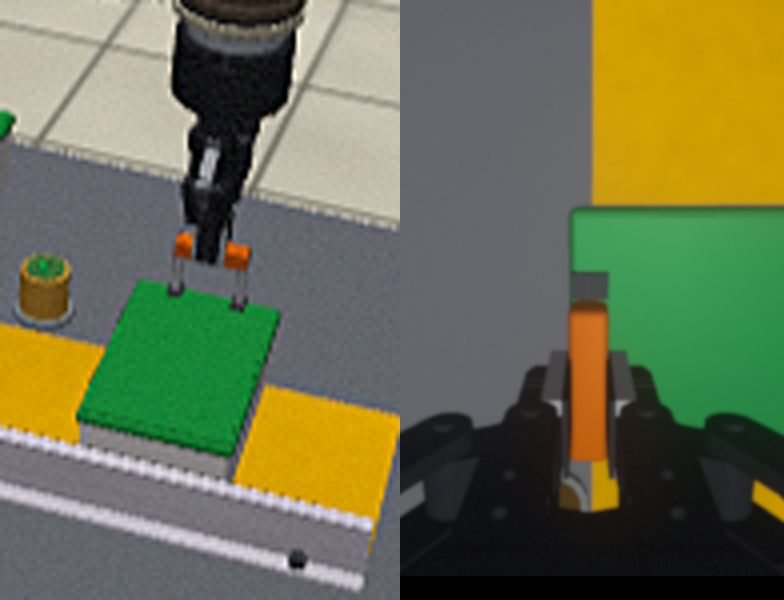

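Tub 1 is square to the rail: 11 mm lid gap at both corners, yaw 2.5°. I'll creep the rest of the way, watching the force.

Emit:
play_rows --commands '[0, 0.002, 0, 0, 0, 0, 0.004, 0, 0, 0, 0, 0.006, 0, 0, 0, 0, 0.008, 0, 0, 0, 0, 0.009, 0, 0, 0]'

```text
t: 10.38
tool_pos: [642.3, 255.4, 61.0]
ee_rot: [0.692, 0.722, -0.0, 0.0]
force: [-5.4, -0.3, 1.5]
opening: 10.0
```

Emit:
play_rows --commands '[0, 0.001, 0, 0, 0, 0, 0.002, 0, 0, 0]'

```text
t: 10.55
tool_pos: [644.2, 255.6, 60.9]
ee_rot: [0.692, 0.722, -0.0, -0.0]
force: [-4.4, -1.0, 1.0]
opening: 10.1
```

Emit:
play_rows --commands '[0, 0.001, 0, 0, 0, 0, 0.002, 0, 0, 0]'

```text
t: 10.72
tool_pos: [645.5, 255.6, 60.6]
ee_rot: [0.692, 0.722, -0.001, -0.001]
force: [-8.0, -0.2, 1.7]
opening: 10.2
```

Emit:
play_rows --commands '[0, 0.001, 0, 0, 0, 0, 0.0015, 0, 0, 0]'

```text
t: 10.88
tool_pos: [645.5, 255.6, 60.0]
ee_rot: [0.691, 0.722, -0.002, -0.002]
force: [-8.7, -1.6, 1.3]
opening: 10.0
```

```bash
python3 f.py; python3 meas.py t9; python3 look.py l9;python3 g.py 645 255.8 61 2.45
```

```text
meanF [-8.01 -0.4   0.75] sd [0.33 0.44 0.51] 11.2833 [645.5 255.6  60. ]
[713.  250.5] [156.7  85.4] 4.48 far corners [[794.4000244140625, 214.10000610351562], [787.7000122070312, 299.20001220703125]] gap [-2.5  0.5]
[ 533.5 -260.6] [153.4 100.4] 6.1 far corners [[615.0999755859375, -302.3999938964844], [604.5, -202.60000610351562]] gap [198.7 205.2]
[528.6   0.8] [ 99.4 154.9] 88.95 far corners [[606.9000244140625, 49.099998474121094], [605.0999755859375, -50.29999923706055]] gap [192. 198.]
tcp scene 324 236 tip at crop 300 300
t 11.43 tcp [645.5 255.6  60. ] jaw yaw 2.5 toolz [-0.005 -0.001 -1.   ] F [-7.78  0.21  0.91] op 10.0
shift m [ 0.0002 -0.0005 -0.001 ] turn 0.1
```

View pics/l9.png

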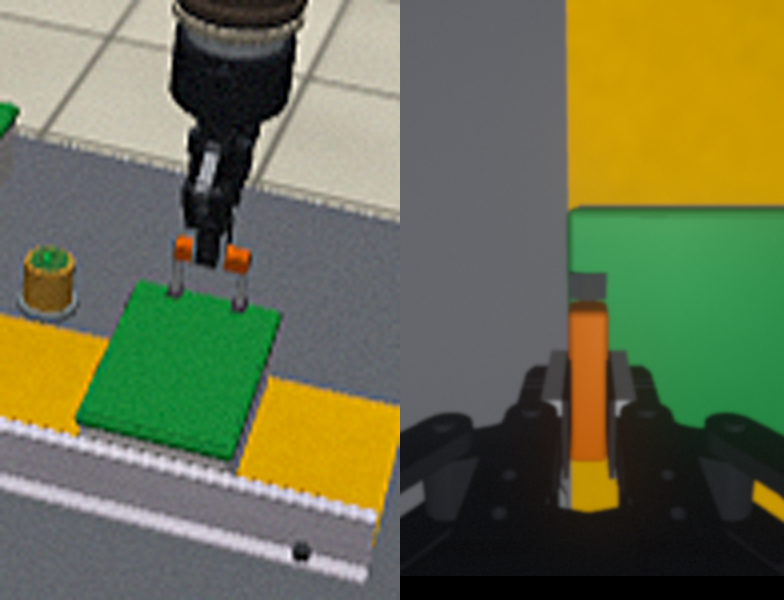

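The tool stalled at x 645.5 with Fx at -8 N, so tub 1 is against the rail. Releasing and rising.

Emit:
play_rows --commands '[0, -0.0005, 0, 0, 0.1, 0, -0.0005, 0, 0, 0.2, 0, -0.0005, 0, 0, 0.35, 0, -0.0005, 0, 0, 0.5, 0, -0.0005, 0, 0, 0.5, 0, -0.0005, -0.01, 0, 0.5, 0, -0.0005, -0.03, 0, 0.5, 0, -0.0005, -0.06, 0, 0.5, 0, -0.0005, -0.095, 0, 0.5, 0, -0.0005, -0.11, 0, 0.5]'

```text
t: 12.27
tool_pos: [647.8, 256.1, 175.8]
ee_rot: [0.692, 0.722, 0.001, -0.0]
force: [0.6, 0.1, 1.5]
opening: 42.9
```

```bash
python3 g.py 460.5 1 160 -1.05
```

```text
t 12.27 tcp [647.8 256.1 175.8] jaw yaw 2.5 toolz [ 0.001  0.001 -1.   ] F [0.57 0.09 1.51] op 42.9
shift m [-0.2467 -0.1982  0.0154] turn 3.5
```

Emit:
play_rows --commands '[-0.02, -0.016, 0, 0.3, 0.5, -0.048, -0.039, 0, 0.7, 0.5, -0.076, -0.061, 0, 1.1, 0.5, -0.104, -0.084, 0, 1.5, 0.5, -0.132, -0.106, 0, 1.9, 0.5, -0.16, -0.129, 0, 2.3, 0.5, -0.188, -0.151, 0.004, 2.7, 0.5, -0.216, -0.174, 0.008, 3.1, 0.5, -0.235, -0.189, 0.012, 3.4, 0.5, -0.244, -0.196, 0.015, 3.5, 0.5, -0.247, -0.198, 0.015, 3.5, 0.5, -0.247, -0.198, 0.015, 3.5, 0.5, -0.247, -0.198, 0.015, 3.5, 0.5]'

```text
t: 13.35
tool_pos: [462.1, 1.9, 161.0]
ee_rot: [0.713, 0.701, 0.001, 0.0]
force: [-0.2, 0.7, -0.9]
opening: 42.9
```

```bash
python3 g.py 460.5 0 61 -1; cat > wb.py <<'E'
from h import *
from cell import eyes
import sys
c=eyes.capture("wrist");cv2.imwrite("pics/%s.png"%sys.argv[1],c["pixels"][:,:,::-1])
for ce,st,l in blobs(mask(c,*O),60):
    vs,us=np.nonzero(l);r=cv2.minAreaRect(ray(c,np.c_[us,vs],110)[:,:2].astype(np.float32));print(ce.round(),st[4],np.round(r[0],1),np.round(r[1],1),round(r[2],1))
E
python3 wb.py w10; python3 meas.py t10
```

```text
t 13.35 tcp [462.1   1.9 161. ] jaw yaw -0.9 toolz [ 0.002  0.002 -1.   ] F [-0.19  0.72 -0.88] op 42.9
shift m [-0.0021 -0.0018  0.1   ] turn 0.1
[252. 202.] 905 [461.8  -1.1] [11.3 49.2] 0.5
[712.7 258.9] [154.7  99.9] 2.5 far corners [[792.0999755859375, 212.39999389648438], [787.7999877929688, 312.1000061035156]] gap [-0.2 -0. ]
[ 533.4 -260.7] [153.5 100.4] 6.1 far corners [[615.0, -302.3999938964844], [604.2999877929688, -202.60000610351562]] gap [198.8 205.3]
[590.8   1.1] [31.5 97.3] 0.94 far corners [[607.4000244140625, -47.29999923706055], [605.7999877929688, 50.099998474121094]] gap [195.6 193.1]
```

View pics/t10.png

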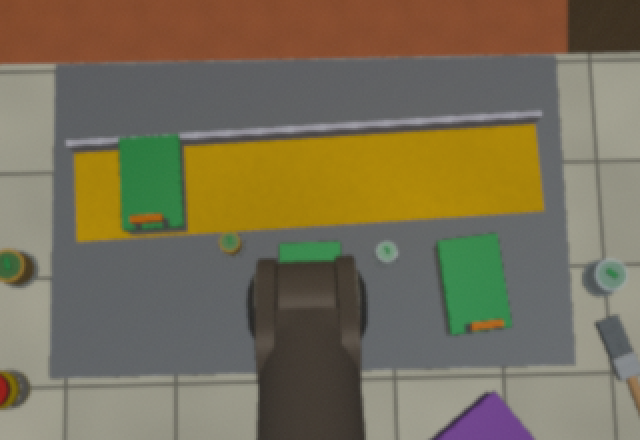

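View pics/w10.png

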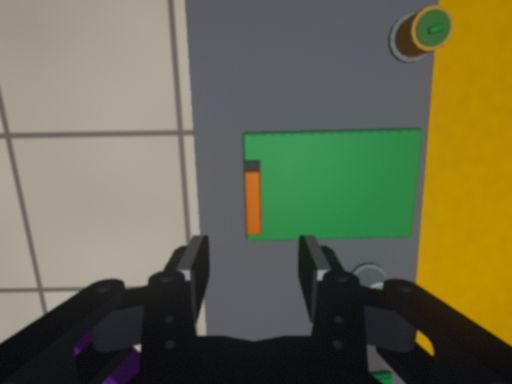

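Tub 1's far lid edge lies parallel to the rail with 0 mm gap at both corners. The wrist view shows tub 2's bar at (252,202) px, world about (461, 0). Descending.

Emit:
play_rows --commands '[-0.001, -0.001, 0.02, -0.5, 0.5, -0.002, -0.001, 0.045, -0.8, 0.5, -0.002, -0.001, 0.07, -0.8, 0.5, -0.002, -0.001, 0.088, -0.8, 0.5, -0.002, -0.001, 0.097, -0.8, 0.5, -0.002, -0.001, 0.1, -0.8, 0.5, -0.002, -0.001, 0.1, -0.8, 0.5, -0.002, -0.001, 0.1, -0.8, 0.3, -0.002, -0.001, 0.1, -0.8, 0.15, -0.002, -0.001, 0.1, -0.8, 0, -0.002, -0.001, 0.1, -0.8, 0, -0.002, -0.001, 0.1, -0.8, 0, -0.002, -0.001, 0.1, -0.8, 0, -0.002, -0.001, 0.1, -0.8, 0]'

```text
t: 14.62
tool_pos: [461.6, 0.4, 61.0]
ee_rot: [0.708, 0.707, 0.002, 0.0]
force: [1.8, 0.6, 0.8]
opening: 10.2
```

```bash
python3 f.py; python3 look.py l11; python3 g.py 460.5 0 61 0
```

```text
meanF [1.73 0.97 1.07] sd [0.36 0.47 0.39] 15.0167 [4.611e+02 2.000e-01 6.070e+01]
tcp scene 262 185 tip at crop 300 300
t 15.12 tcp [4.611e+02 2.000e-01 6.060e+01] jaw yaw -0.1 toolz [ 0.002  0.001 -1.   ] F [1.49 0.21 1.28] op 10.2
shift m [-0.0002 -0.0006 -0.0004] turn -0.1
```

View pics/l11.png

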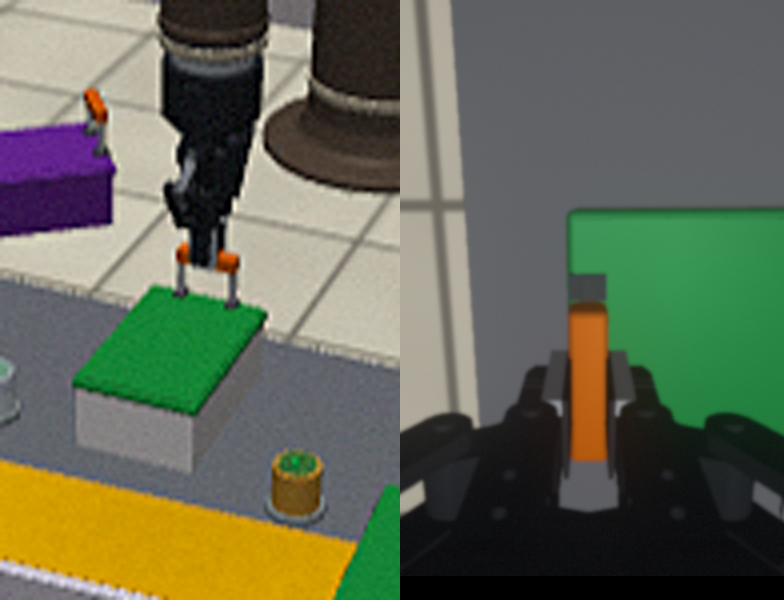

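Tub 2's bar is held (opening 10.2 mm). Raising it.

Emit:
play_rows --commands '[0, 0.0005, -0.0015, 0, 0, 0, 0.001, -0.003, 0, 0, 0, 0.002, -0.005, 0, 0, 0, 0.003, -0.007, 0, 0, 0, 0.004, -0.009, 0, 0, 0, 0.0045, -0.011, 0, 0, 0, 0.005, -0.013, 0, 0, 0, 0.005, -0.013, 0, 0, 0, 0.005, -0.013, 0, 0, 0, 0.005, -0.013, 0, 0]'

```text
t: 15.95
tool_pos: [466.1, 0.2, 73.7]
ee_rot: [0.708, 0.706, 0.001, 0.0]
force: [-1.1, -0.1, -2.0]
opening: 10.0
```

```bash
python3 f.py;python3 look.py l12;   python3 g.py 461.1 0.2 61 0
```

```text
meanF [ 0.51  0.2  -1.61] sd [0.29 0.36 0.45] 16.35 [4.661e+02 2.000e-01 7.360e+01]
tcp scene 262 182 tip at crop 300 300
t 16.45 tcp [4.66e+02 2.00e-01 7.36e+01] jaw yaw -0.1 toolz [ 0.002  0.001 -1.   ] F [ 0.8   0.43 -2.77] op 10.1
shift m [-0.     -0.0049  0.0126] turn -0.1
```

View pics/l12.png

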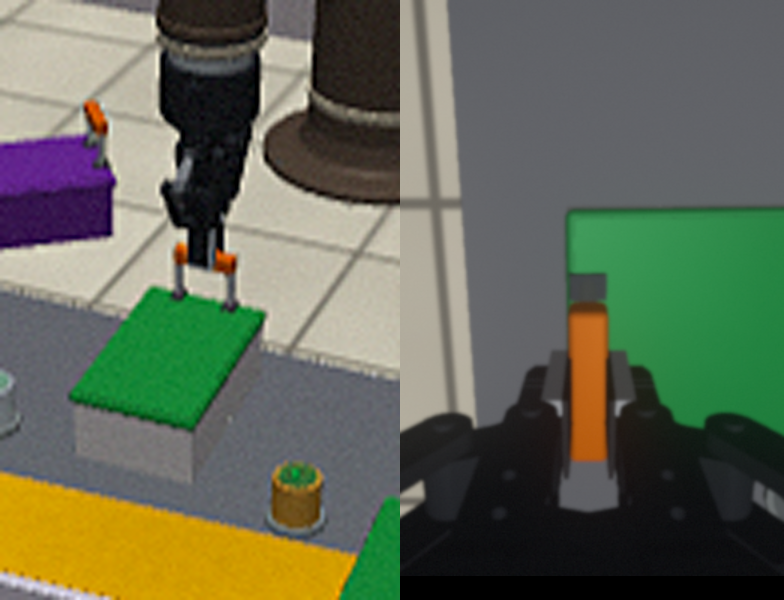

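Tub 2 reads -1.6 N raised, so it is light, and the view shows its near end off the mat. Setting it back down.

Emit:
play_rows --commands '[0, -0.0005, 0.002, 0, 0, 0, -0.0015, 0.004, 0, 0, 0, -0.0025, 0.006, 0, 0, 0, -0.0035, 0.008, 0, 0, 0, -0.0045, 0.01, 0, 0, 0, -0.005, 0.0115, 0, 0, 0, -0.005, 0.0125, 0, 0, 0, -0.005, 0.0125, 0, 0, 0, -0.005, 0.0125, 0, 0.1, 0, -0.005, 0.0125, 0, 0.2, 0, -0.005, 0.0125, 0, 0.35, 0, -0.005, 0.0125, 0, 0.5, 0, -0.005, 0.0125, 0, 0.5, 0, -0.005, 0.0, 0, 0.5, 0, -0.005, -0.03, 0, 0.5, 0, -0.005, -0.06, 0, 0.5, 0, -0.005, -0.085, 0, 0.5, 0, -0.005, -0.09, 0, 0.5]'

```text
t: 17.95
tool_pos: [463.2, 0.1, 167.5]
ee_rot: [0.708, 0.706, 0.004, 0.002]
force: [0.1, -0.3, 0.4]
opening: 42.9
```

```bash
python3 g.py 464.5 -269 161 6.1
```

```text
t 17.95 tcp [4.632e+02 1.000e-01 1.675e+02] jaw yaw -0.1 toolz [ 0.008  0.003 -1.   ] F [ 0.09 -0.3   0.42] op 42.9
shift m [-0.2691  0.0018  0.0058] turn -6.2
```

Emit:
play_rows --commands '[-0.02, 0, 0, -0.5, 0.5, -0.048, 0, 0, -1.1, 0.5, -0.078, 0, 0, -1.8, 0.5, -0.108, 0, 0, -2.5, 0.5, -0.138, 0, 0, -3.2, 0.5, -0.168, 0.001, 0, -3.9, 0.5, -0.198, 0.001, 0.002, -4.6, 0.5, -0.228, 0.001, 0.004, -5.3, 0.5, -0.252, 0.001, 0.005, -5.9, 0.5, -0.266, 0.001, 0.005, -6.2, 0.5, -0.269, 0.001, 0.005, -6.2, 0.5, -0.269, 0.001, 0.005, -6.2, 0.5, -0.269, 0.001, 0.005, -6.2, 0.5]'

```text
t: 19.03
tool_pos: [463.6, -267.8, 161.3]
ee_rot: [0.669, 0.744, 0.004, 0.001]
force: [0.7, 0.4, 0.5]
opening: 42.5
```

```bash
python3 wb.py w13; python3 g.py 465 -269.5 61 6.1; python3 meas.py t13
```

```text
[255. 203.] 919 [ 465.9 -271.2] [11.  48.5] 5.9
t 19.08 tcp [ 463.8 -267.4  161.4] jaw yaw 6.1 toolz [ 0.007  0.003 -1.   ] F [0.44 0.47 0.86] op 42.6
shift m [-0.0025  0.0003  0.1004] turn 0.0
[712.7 258.8] [154.6 100. ] 2.46 far corners [[792.0999755859375, 212.1999969482422], [787.7999877929688, 312.1000061035156]] gap [-0.1 -0.1]
[ 533.6 -260.6] [153.2 100.2] 5.98 far corners [[615.0, -302.3999938964844], [604.5, -202.8000030517578]] gap [198.9 205.1]
[528.7   1.1] [153.3 100. ] 0.75 far corners [[606.0, -47.900001525878906], [604.7000122070312, 52.099998474121094]] gap [197.  194.1]
```

View pics/w13.png

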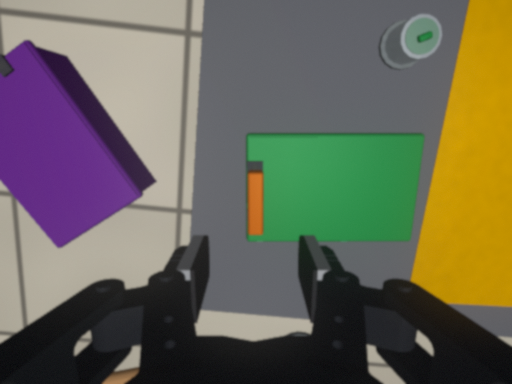

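Tub 2 is back at its start. The wrist view shows tub 3's bar at (255,203) px, in line with the jaws.

Emit:
play_rows --commands '[-0.001, 0.0003, 0.02, 0, 0.5, -0.0025, 0.0003, 0.045, 0, 0.5, -0.0025, 0.0003, 0.07, 0, 0.5, -0.0025, 0.0003, 0.088, 0, 0.5, -0.0025, 0.0003, 0.097, 0, 0.5, -0.0025, 0.0003, 0.1, 0, 0.5, -0.0025, 0.0003, 0.1, 0, 0.5, -0.0025, 0.0003, 0.1, 0, 0.3, -0.0025, 0.0003, 0.1, 0, 0.15, -0.0025, 0.0003, 0.1, 0, 0, -0.0025, 0.0003, 0.1, 0, 0, -0.0025, 0.0003, 0.1, 0, 0, -0.0025, 0.0003, 0.1, 0, 0, -0.0025, 0.0003, 0.1, 0, 0]'

```text
t: 20.3
tool_pos: [465.7, -269.7, 61.9]
ee_rot: [0.668, 0.744, 0.004, 0.002]
force: [1.2, -0.5, 0.6]
opening: 10.0
```

```bash
python3 f.py; python3 look.py l14; python3 g.py 465 -269.5 61 6.1
```

```text
meanF [ 2.17 -1.1   0.97] sd [0.38 0.67 0.4 ] 20.7 [ 465.6 -269.7   61.7]
tcp scene 188 169 tip at crop 300 300
t 20.8 tcp [ 465.6 -269.7   61.7] jaw yaw 6.2 toolz [ 0.008  0.003 -1.   ] F [ 3.18 -1.58  0.68] op 9.8
shift m [ 0.0002 -0.0006  0.0007] turn 0.1
```

View pics/l14.png

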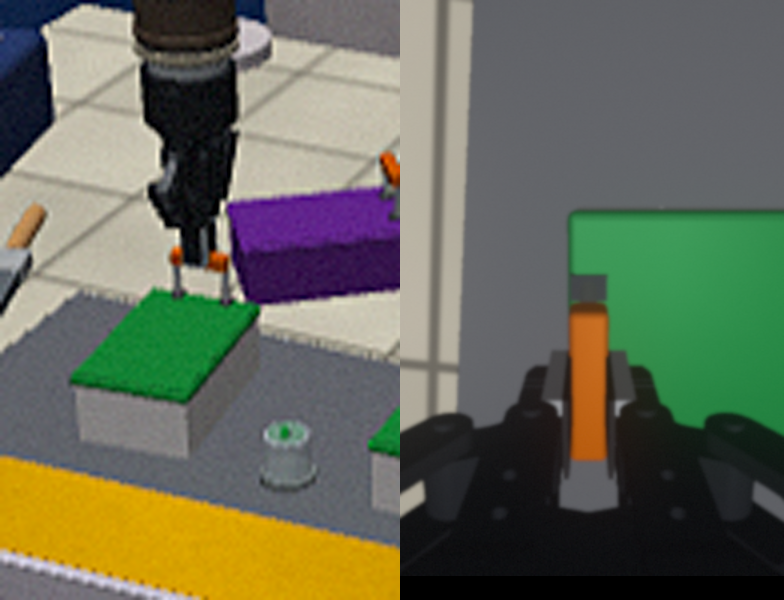

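Tub 3's bar is held (opening 10 mm). Raising it.

Emit:
play_rows --commands '[0, 0.0005, -0.0015, 0, 0, 0, 0.001, -0.003, 0, 0, 0, 0.002, -0.005, 0, 0, 0, 0.003, -0.007, 0, 0, 0, 0.004, -0.009, 0, 0, 0, 0.0045, -0.011, 0, 0, 0, 0.005, -0.013, 0, 0, 0, 0.005, -0.013, 0, 0, 0, 0.005, -0.013, 0, 0, 0, 0.005, -0.013, 0, 0]'

```text
t: 21.63
tool_pos: [470.5, -269.1, 74.7]
ee_rot: [0.668, 0.744, 0.004, 0.002]
force: [0.7, 0.4, -5.6]
opening: 10.2
```

```bash
python3 f.py;python3 look.py l15;   python3 g.py 465.6 -269.7 61.5 6.1
```

```text
meanF [ 1.52  0.07 -5.45] sd [0.53 0.7  0.62] 22.0333 [ 470.4 -269.1   74.7]
tcp scene 187 166 tip at crop 300 300
t 22.13 tcp [ 470.5 -269.1   74.7] jaw yaw 6.2 toolz [ 0.008  0.003 -1.   ] F [ 1.32  0.33 -6.18] op 10.4
shift m [-0.0001 -0.005   0.0132] turn 0.1
```

View pics/l15.png

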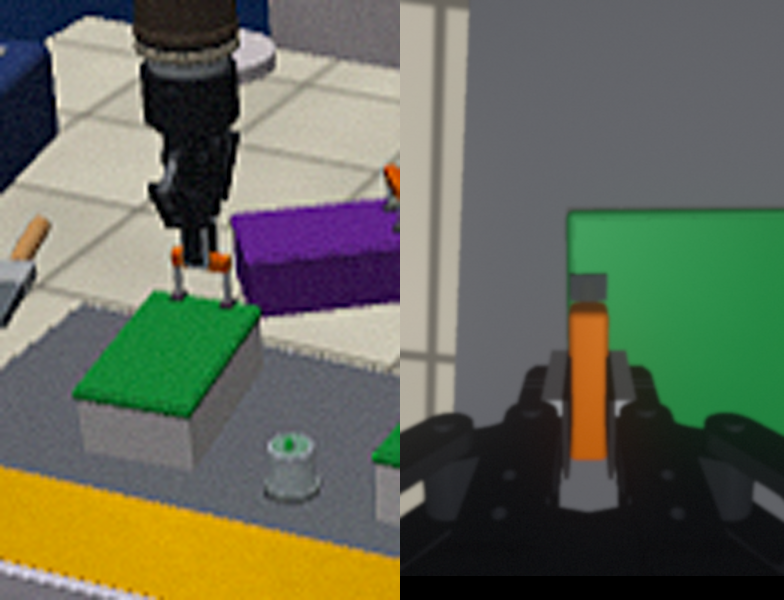

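Tub 3 reads -5.5 N raised, so it is heavy. Lowering it and sliding.

Emit:
play_rows --commands '[0, -0.0005, 0.002, 0, 0, 0, -0.0015, 0.004, 0, 0, 0, -0.0025, 0.006, 0, 0, 0, -0.0035, 0.008, 0, 0, 0, -0.0045, 0.01, 0, 0, 0, -0.005, 0.0115, 0, 0, 0, -0.005, 0.0128, 0, 0, 0, -0.005, 0.0128, 0, 0, 0, -0.005, 0.0128, 0, 0]'

```text
t: 22.88
tool_pos: [465.4, -269.7, 62.1]
ee_rot: [0.668, 0.744, 0.004, 0.002]
force: [-2.5, 1.0, 0.9]
opening: 10.4
```

```bash
python3 g.py 655 -268.7 61.5 2.5
```

```text
t 22.88 tcp [ 465.4 -269.7   62.1] jaw yaw 6.2 toolz [ 0.008  0.003 -1.   ] F [-2.52  1.03  0.89] op 10.4
shift m [-0.0194  0.1886  0.002 ] turn 3.7
```

Emit:
play_rows --commands '[-0.0005, 0.005, 0, 0.1, 0, -0.0015, 0.015, 0, 0.3, 0, -0.0026, 0.025, 0, 0.5, 0, -0.0036, 0.035, 0, 0.7, 0, -0.0046, 0.045, 0.0005, 0.9, 0, -0.0057, 0.055, 0.0005, 1.1, 0, -0.0067, 0.065, 0.0005, 1.3, 0, -0.0077, 0.075, 0.0005, 1.5, 0, -0.0087, 0.085, 0.001, 1.7, 0, -0.0098, 0.095, 0.001, 1.9, 0, -0.0108, 0.105, 0.001, 2.1, 0, -0.012, 0.116, 0.001, 2.3, 0, -0.013, 0.127, 0.001, 2.5, 0, -0.0142, 0.138, 0.0015, 2.7, 0, -0.0153, 0.149, 0.0015, 2.9, 0, -0.0165, 0.16, 0.0015, 3.2, 0, -0.0175, 0.17, 0.0015, 3.4, 0, -0.0185, 0.179, 0.0015, 3.6, 0, -0.019, 0.186, 0.002, 3.7, 0, -0.0194, 0.1886, 0.002, 3.7, 0]'

```text
t: 24.55
tool_pos: [656.0, -268.4, 61.2]
ee_rot: [0.692, 0.722, 0.004, 0.002]
force: [-5.0, 1.7, 1.5]
opening: 10.0
```

```bash
python3 meas.py t16; python3 g.py 667.5 -268.2 61.5 2.5; python3 look.py l16
```

```text
[ 722.3 -264.3] [154.9 100.8] 2.15 far corners [[801.5999755859375, -311.70001220703125], [797.9000244140625, -211.0]] gap [12.6 12.1]
[712.7 258.8] [154.6 100. ] 2.46 far corners [[792.0999755859375, 212.1999969482422], [787.7999877929688, 312.1000061035156]] gap [-0.1 -0.1]
[529.1   1.1] [154. 100.] 0.75 far corners [[606.7000122070312, -47.900001525878906], [605.4000244140625, 52.099998474121094]] gap [196.3 193.4]
t 24.6 tcp [ 656.1 -268.4   61.2] jaw yaw 2.5 toolz [ 0.008  0.003 -1.   ] F [-3.   -0.16  0.28] op 10.0
shift m [-0.0003  0.0114 -0.0002] turn 0.0
tcp scene 157 196 tip at crop 300 300
```

View pics/t16.png

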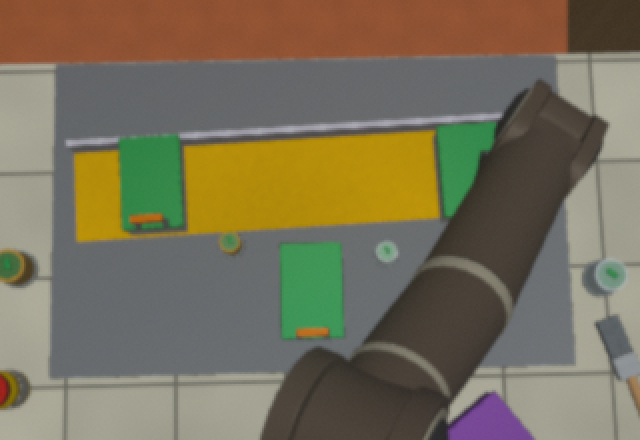

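View pics/l16.png

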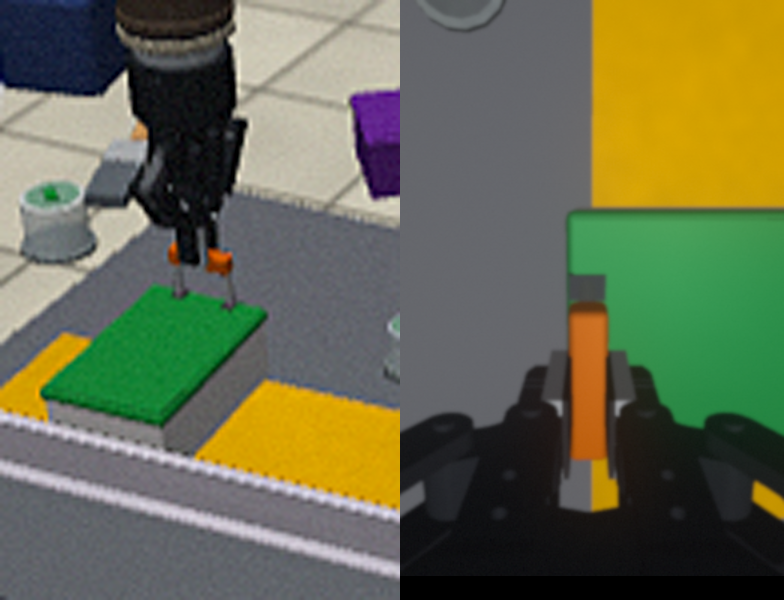

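Tub 3 is square to the rail with about 12 mm left. Creeping on.

Emit:
play_rows --commands '[0, 0.002, 0, 0, 0, 0, 0.004, 0, 0, 0, 0, 0.006, 0, 0, 0, 0, 0.008, 0, 0, 0, 0, 0.0095, 0, 0, 0]'

```text
t: 25.12
tool_pos: [664.7, -268.4, 61.7]
ee_rot: [0.692, 0.722, 0.004, 0.002]
force: [-5.8, -1.0, 1.3]
opening: 9.9
```

Emit:
play_rows --commands '[0, 0.001, 0, 0, 0, 0, 0.002, 0, 0, 0]'

```text
t: 25.28
tool_pos: [666.0, -268.5, 61.7]
ee_rot: [0.692, 0.722, 0.004, 0.001]
force: [-4.4, 0.4, 1.0]
opening: 9.9
```

Emit:
play_rows --commands '[0, 0.001, 0, 0, 0, 0, 0.002, 0, 0, 0]'

```text
t: 25.45
tool_pos: [667.5, -268.5, 61.6]
ee_rot: [0.692, 0.722, 0.003, 0.001]
force: [-5.3, 0.3, 1.1]
opening: 10.0
```

Emit:
play_rows --commands '[0, 0.001, 0, 0, 0, 0, 0.002, 0, 0, 0]'

```text
t: 25.62
tool_pos: [669.2, -268.6, 61.7]
ee_rot: [0.692, 0.722, 0.003, 0.001]
force: [-5.3, 0.2, 1.5]
opening: 9.8
```

Emit:
play_rows --commands '[0, 0.001, 0, 0, 0, 0, 0.0015, 0, 0, 0, 0, 0.0015, 0, 0, 0]'

```text
t: 25.87
tool_pos: [669.4, -268.6, 61.2]
ee_rot: [0.692, 0.722, 0.003, -0.0]
force: [-6.6, 1.5, 0.6]
opening: 10.1
```

```bash
python3 f.py; python3 meas.py t17; python3 look.py l17;python3 g.py 667.5 -268.2 61.5 2.5
```

```text
meanF [-6.96  0.45  1.08] sd [0.46 0.68 0.43] 26.2667 [ 669.4 -268.6   61.2]
[ 735.6 -263.3] [154.2  98.2] 2.42 far corners [[814.7000122070312, -309.1000061035156], [810.5, -211.0]] gap [-0.5 -0.6]
[712.7 258.9] [154.7  99.9] 2.5 far corners [[792.0999755859375, 212.39999389648438], [787.7999877929688, 312.1000061035156]] gap [-0.2 -0. ]
[529.    1.1] [153.9  99.9] 0.75 far corners [[606.5999755859375, -47.900001525878906], [605.2999877929688, 52.0]] gap [196.4 193.5]
tcp scene 155 198 tip at crop 300 300
t 26.42 tcp [ 669.4 -268.6   61.3] jaw yaw 2.4 toolz [ 0.004  0.004 -1.   ] F [-7.89  1.15  1.02] op 10.3
shift m [ 0.0005 -0.0019 -0.0002] turn -0.1
```

View pics/l17.png

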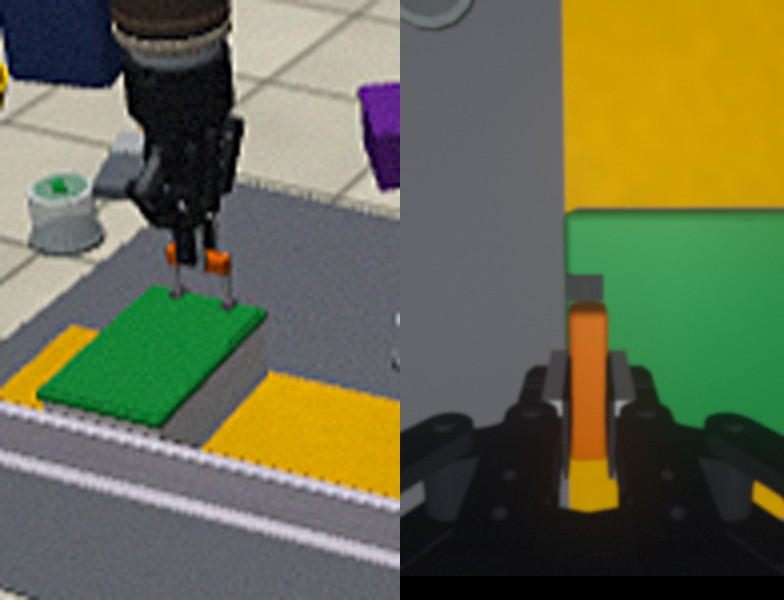

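Emit:
play_rows --commands '[0, 0.0015, 0, 0, 0, 0, 0.003, 0, 0, 0, 0, 0.003, 0, 0, 0]'

```text
t: 26.67
tool_pos: [669.8, -268.6, 60.4]
ee_rot: [0.693, 0.721, 0.001, -0.002]
force: [-9.9, 1.2, 0.5]
opening: 9.9
```

The tool is firmly stalled at the rail (+0.4 mm for 3 mm commanded, Fx -9.9 N). Releasing.

Emit:
play_rows --commands '[0, -0.0005, 0, 0, 0.1, 0, -0.0005, 0, 0, 0.2, 0, -0.0005, 0, 0, 0.35, 0, -0.0005, 0, 0, 0.5, 0, -0.0005, 0, 0, 0.5, 0, -0.0005, -0.01, 0, 0.5, 0, -0.0005, -0.03, 0, 0.5, 0, -0.0005, -0.06, 0, 0.5, 0, -0.0005, -0.095, 0, 0.5, 0, -0.0005, -0.12, 0, 0.5, -0.01, -0.035, -0.14, 0, 0.5, -0.01, -0.07, -0.15, 0, 0.5, -0.01, -0.1, -0.16, 0, 0.5, -0.01, -0.14, -0.17, 0, 0.5, 0, -0.18, -0.18, 0, 0.5, 0.03, -0.21, -0.18, 0, 0.5, 0.06, -0.24, -0.18, 0, 0.5, 0.09, -0.26, -0.18, 0, 0.5, 0.12, -0.26, -0.18, 0, 0.5, 0.12, -0.26, -0.18, 0, 0.5]'

```text
t: 28.33
tool_pos: [404.7, -155.2, 242.4]
ee_rot: [0.691, 0.723, 0.004, -0.003]
force: [-0.4, 1.6, -0.7]
opening: 42.7
```

```bash
python3 meas.py t18; python3 g.py 667.5 -268.2 61.5 2.5; python3 - <<'E'
from h import *
from cell import eyes
c=eyes.capture("scene");i=c["pixels"][150:340,70:400,::-1];cv2.imwrite("pics/s18.png",cv2.resize(i,None,fx=2.4,fy=2.4,interpolation=2))
E
```

```text
[ 735.3 -264.3] [155.1 100.2] 2.15 far corners [[814.7000122070312, -311.5], [811.0, -211.3000030517578]] gap [-0.5 -1. ]
[712.7 258.8] [154.6 100. ] 2.46 far corners [[792.0999755859375, 212.1999969482422], [787.7999877929688, 312.1000061035156]] gap [-0.1 -0.1]
[528.9   1.1] [153.8  99.9] 0.75 far corners [[606.5, -47.900001525878906], [605.2000122070312, 52.0]] gap [196.6 193.6]
t 28.38 tcp [ 405.6 -157.6  242.6] jaw yaw 2.6 toolz [ 0.002  0.007 -1.   ] F [ 0.77 -1.49  0.48] op 42.7
shift m [-0.1235  0.2563  0.1807] turn 0.1
```

View pics/t18.png

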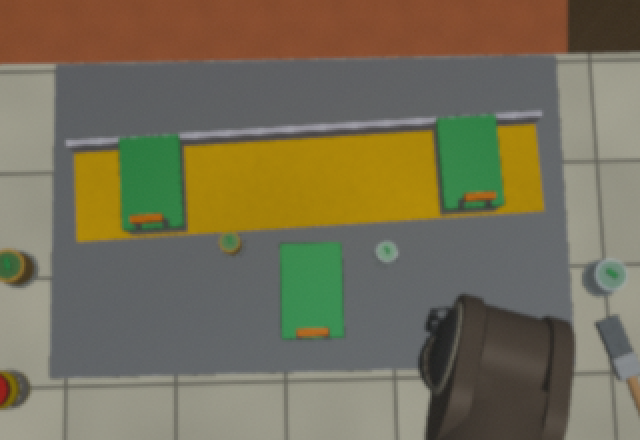

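View pics/s18.png

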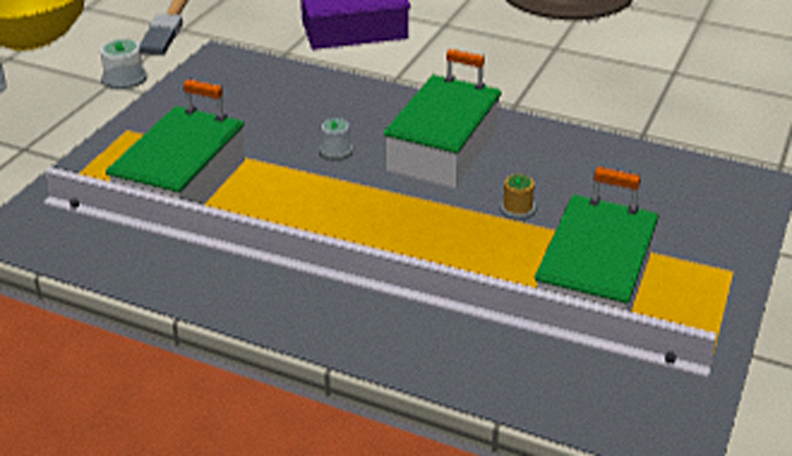

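```bash
python3 -c "
from cell import manip,sensors
print(sensors.observe()['t'],manip.close_job())"
```

```text
the job is handed in; nothing more can be done
28.4333 None
```

I weighed all three tubs by their bails, left to right. The left and right tubs were heavy and now stand against the rail. The middle one was light and is back where it stood. The job is handed in at 28.4 s, with no verdict reported.

| Tub | Fz while raised | Result | Last top-view check |
|---|---|---|---|
| Left | about -5.0 N | heavy, slid to the rail until it stalled at about 8 N | far lid edge 0.1 mm from the measured rail line at both corners |
| Middle | about -1.6 N | light, set back down | lid centre within about 1 mm of its start |
| Right | about -5.5 N | heavy, slid to the rail until it stalled at about 10 N | far lid edge 0.5 to 1 mm from the measured rail line at both corners |

- **Final state:** the gripper is open and clear of everything. The cups, jar, brush and purple look-alike look undisturbed in the pictures, though I did not measure them again.
- **What went wrong:** my first grasp on the left tub closed on nothing, because the real fingertips sat about 25 to 35 mm higher than the reported tool position. I opened, went about 25 mm lower, and used that height for all three tubs.
- **What disagreed:** the two stall positions imply a slightly different rail angle from the one I measured in the image. That amounts to 1 to 2 mm at the tubs, inside the 5 mm allowed.

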